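# Clip the hook probe onto the hidden terminal post

### The job

Clip the hook probe onto the brass post inside the plating supply's hooded mouth: squeeze its two tabs so that the hook comes out, feed the nose straight into the mouth well to the right of the post, ease it to the left until the hook gently meets the post, and let the tabs go so that the spring draws the hook tight on the post. Where the post stands across the mouth cannot be seen from above, so feel for it and do not push hard on it or the case. Leave the probe clipped on, lying flat on the bench and pointing straight into the mouth, and do not disturb the wax, the pliers or the steel block.

Things in the scene. Friction and masses are not known exactly. Their poses are not given: they have to be found in the camera images.
- supply: Grey plating supply case, fixed, 118 wide (y), 80 deep (x), 66 high. Origin: on the bench, middle of the front face's lower edge; x points into the case, y left, z up. The mouth of its bay takes up the bottom of the front: 98 wide (y -49 to +49), 22 high, open down to the bench, 70 deep. Post and case are rigid and should feel no more than about 6 N.
- mouth (a point): Middle of the mouth, in the plane of the front face, 10 above the bench; axes as supply. In the bay an upright brass post, 6 in diameter, reaches from bench to roof. Its axis is 36 behind the front face (x = 36), at a y anywhere from -20 to +20, new every time and hidden under the roof.
- probe: Blue and white hook probe, loose, about 85 g, lying flat. Origin on its underside, midway between its two upright white tabs when not squeezed; x points along it to nose and hook, y left, z up. Underside to top: barrel 14, 22 wide, x 0 to 60; nose 13, 12 wide, x 60 to 97; tabs 50, 26 wide, 5 thick. Length -22 to 102, with the hook out 116.
- probe_grip (a point): Where to pinch: 37 above the probe's underside, over its origin, axes as probe; fixed to the barrel. The tabs' outer faces are at x = +22 (front tab, part of the barrel, rising through it) and -22 (rear tab, on the plunger; -8 when fully squeezed, so 44 over both, then 30). Squeeze along x from above; fingertips must stay above the barrel.
- nose (a point): Centre of the probe's flat nose end, 7 above the underside; axes as probe. The J hook of 4 mm round steel lies level here: shank along x at y = -4, lip turned LEFT to y = 9.5 with a small barb turned back. With the hook out, the post fits in from the left between the nose end and 12 beyond it; the tip is 19 beyond. With the post against the shank, the post's axis is at y = +1.
- plunger (a joint): Travel of rear tab and hook, m: 0 not squeezed, 0.014 fully squeezed (stop), hook out. A spring pushes back with 1.6 N at 0 and 4.4 N at the stop (slowly: it is damped); a grip of 15 to 25 N holds it there. Drawn up tight on the post it stays at about 0.005 (inner side of the lip 1 mm from the nose end at 0); with nothing caught it returns to 0.
- wax (a point): Centre of a loose lump of amber wax, 41x50x19; leave alone.
- pliers (a point): Centre of loose pliers with red handles, 51x133x11; leave alone.
- block (a point): Centre of a loose square steel block, 60x60x18; leave alone.
Not all that is in view belongs to the job. What is shaped like the probe but turquoise is not meant.

How it is judged:
By the outcome, as a careful person would: the job done as asked, in the order asked, and still so for the second after the job is handed in, with the robot touching nothing.
It also fails if it takes over 51 s, if anything falls off the work surface, if the arm or the gripper's body presses on something with over 40 N, if the wrist force passes 120 N, or if a joint passes its speed limit or range.

### The arm

A 7-joint arm with a two-finger parallel gripper is mounted at the origin on a cart in front of the work surface, level with it; the furniture and walls round the work are solid. World frame = base frame: x ahead of the robot, y to its left, z up, the work surface at z = 0. Lengths are in mm, angles in rad, forces in N, time in s.
With the tool pointing down it reaches from about 400 to 900 mm from the base axis. Payload 5.6 kg.
Tool frame: the origin (TCP) lies on the centre line of the jaws, within the pads' length; the fingertips stand 22 mm ahead of it and the grasp point (between the pads) lies 3 mm ahead of it; z points along the fingers, y is the direction in which the jaws open and shut (so a half turn about z gives the same grasp; the last joint's range is limited). The gripper opens to 92 mm and grips with 3 to 60 N. Pads are 20 mm wide; open, the fingers measure 128 mm over their backs; the gripper's body (75 mm by 189 mm) begins 69 mm behind the grasp point.
Start: joints at [1.177, 0.468, -0.012, 1.603, 0.006, 1.071, -0.056], TCP at [223.332, -610.435, 236.592] pointing down, gripper open.
Joint ranges: [-2.53, 2.53], [-0.31, 2.02], [-1.57, 1.55], [0.28, 2.44], [-1.29, 4.43], [0.15, 1.84], [-2.92, 2.92]. Speed limits (rad/s): [2.57, 2.57, 3.14, 3.14, 3.14, 3.14, 3.14].

### API

Orientations are given as [roll, pitch, yaw] about the fixed x, y, z axes, in that order (R = Rz(yaw) Ry(pitch) Rx(roll)).
In Python, from bench import manip, jaws, planner, cams, sign_off, readout gives the robot as it stands. Calls block until the motion is done:
- manip.move_ptp(position, orientation): joint-space move of the TCP to a pose.
- manip.line_to(position, frame=None, speed=150, threshold=None): straight line of the TCP; frame=None keeps the orientation; speed is the mean speed in mm/s. With threshold (N) it stops when the force on the tool has changed by that much, and returns True; else False.
- manip.move_joints(angles): joint-space move.
- jaws.gripper_open() and jaws.close(newtons=None): open the fingers fully, or close them until they stop; newtons is the grip in N (None keeps the last).
- manip.wait(seconds).
- planner.ik(position, orientation): joint angles nearest the present ones, or None.
- cams.get_image(name): name is "scene" or "top"; returns (picture, depth): 480x640x3 uint8, red, green, blue; 480x640 float32, mm along the optical axis (not along the pixel's ray), 0 where there is no reading.
- cams.camera_model(name): a dict with "fx", "fy", "cx", "cy" (pixels), "R" (3x3) and "t" (3): a world point X has camera coordinates R X + t. Camera axes: x right, y down, z forward; pixel columns grow to the right and rows downward; lengths in mm; the calibration is good to about 2 mm. A picture is of the moment at which its call begins. camera_model takes no time and is no camera call.
A pose or a line that the arm cannot do raises manip.MotionError and nothing moves.
- sign_off(): hands the job in, once; it reports no verdict.
Readings, each from a call of its own:
- readout.read_clock(): time.
- readout.read_joint_pos(): joint angles.
- readout.read_qd(): joint speeds.
- readout.read_tau(): joint torques, N m.
- readout.read_tool_pos(): TCP position.
- readout.read_tool_rot(): TCP orientation.
- readout.read_contact_force(): force on the tool from outside, world axes, zero at the start.
- readout.read_ft_torque(): the same for the moment, N m.
- readout.read_gripper_width(): finger opening in mm.
Only numpy, scipy, OpenCV 4.12 (cv2) and the standard library are available. Lean on these libraries where they do the work, as an engineer would, in place of code of your own. Each camera call takes 0.05 s, during which the arm holds its last target.

## Working session

There is one attempt and no reset: what is moved stays moved. The work goes in short steps, each a Python script; the robot and the scene stay as the last script left them, time stands still between calls to the robot, and variables do not carry over. Pictures are saved under pics/ and viewed, and the job is handed in when it is done.

```bash
ls; mkdir -p pics
python3 - <<'E'
from bench import cams, readout
import cv2, numpy as np
for n in("scene","top"):
    p,d=cams.get_image(n); cv2.imwrite(f"pics/{n}0.png",p[:,:,::-1]); np.savez(f"{n}0.npz",p=p,d=d)
    m=cams.camera_model(n); print(n,{k:np.round(v,3).tolist() for k,v in m.items()})
print(readout.read_clock(),readout.read_tool_pos(),readout.read_tool_rot(),readout.read_gripper_width())
E
```

```text
pics
scene {'fx': 563.151, 'fy': 563.151, 'cx': 318.22, 'cy': 235.491, 'R': [[-0.762, -0.647, 0.01], [-0.279, 0.315, -0.907], [0.584, -0.695, -0.42]], 't': [463.799, 122.406, 1013.91]}
top {'fx': 477.397, 'fy': 477.397, 'cx': 317.356, 'cy': 235.089, 'R': [[0.019, -1.0, 0.023], [-0.98, -0.023, -0.197], [0.197, -0.019, -0.98]], 't': [109.988, 514.453, 859.477]}
0.1 [ 223.10361824 -610.01530751  235.73817993] [-3.14003942e+00  1.12919087e-04  3.50623195e-01] 91.77079598476882
```

View pics/scene0.png

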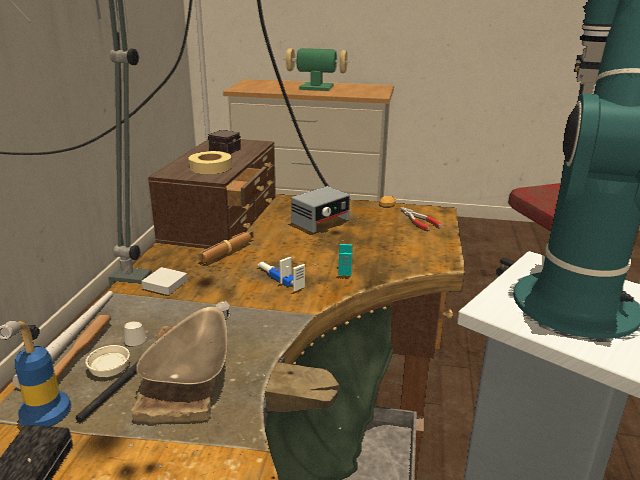

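View pics/top0.png

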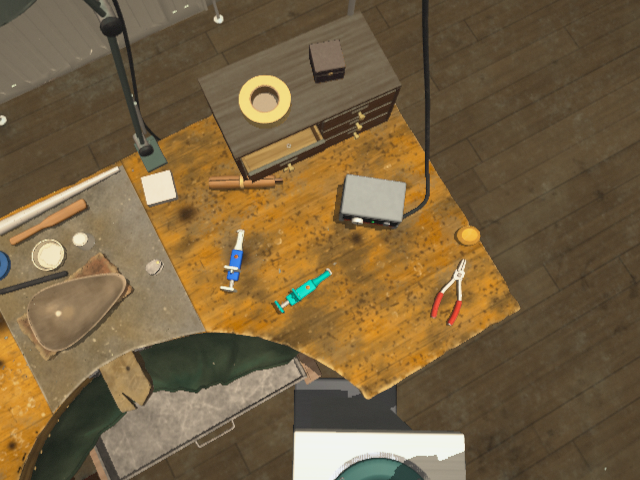

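The top view shows the blue probe at about (234,260), nose up, the turquoise decoy at (303,290) and the supply at (373,200) with its front facing down in the picture. The white block is at (158,187), the wax at (468,235) and the pliers at (452,292). Next I zoom in and measure.

```bash
cat > h.py <<'E'
import numpy as np, cv2
from bench import cams
M={n:cams.camera_model(n) for n in("scene","top")}
def ray(n,u,v):
    m=M[n];R=np.array(m["R"]);t=np.array(m["t"])
    d=R.T@np.array([(u-m["cx"])/m["fx"],(v-m["cy"])/m["fy"],1.]);c=-R.T@t
    return c,d
def onz(n,u,v,z):
    c,d=ray(n,u,v);return c+d*(z-c[2])/d[2]
def proj(n,X):
    m=M[n];q=np.array(m["R"])@np.asarray(X,float)+np.array(m["t"]);return np.array([m["fx"]*q[0]/q[2]+m["cx"],m["fy"]*q[1]/q[2]+m["cy"]])
def cloud(n,d):
    m=M[n];v,u=np.mgrid[:480,:640];P=np.stack([(u-m["cx"])/m["fx"]*d,(v-m["cy"])/m["fy"]*d,d],-1)
    return (P-np.array(m["t"]))@np.array(m["R"])
E
python3 - <<'E'
import numpy as np,cv2
from h import *
T=np.load("top0.npz");S=np.load("scene0.npz")
def crop(a,x,y,w,h,k):return cv2.resize(a[y:y+h,x:x+w,::-1],None,fx=k,fy=k,interpolation=cv2.INTER_CUBIC)
cv2.imwrite("pics/c1.png",np.hstack([crop(T["p"],205,220,60,80,6),crop(T["p"],330,165,80,80,5)[:, :]if 0 else cv2.resize(crop(T["p"],330,165,80,80,6),(420,480))]))
cv2.imwrite("pics/c2.png",crop(S["p"],240,180,130,115,6))
for n,Z in(("top",T),("scene",S)):
    P=cloud(n,Z["d"]);hs=cv2.cvtColor(Z["p"],cv2.COLOR_RGB2HSV)
    blue=(hs[...,0]>105)&(hs[...,0]<125)&(hs[...,1]>150)&(hs[...,2]>80)
    blue[:, :150]=0
    v,u=np.nonzero(blue);print(n,"blue",len(u),u.mean(),v.mean(),P[blue].mean(0),np.percentile(P[blue][:,2],[5,50,95]))
P=cloud("top",T["d"])
for (u,v) in[(373,198),(360,235),(300,220),(234,262),(230,289),(240,232),(158,187),(303,290),(468,235)]:
    print((u,v),P[v,u].round(1))
# supply top
m=(abs(P[...,2]-66)<6);m[:, :330]=0;m[:,420:]=0;m[:160]=0;m[240:]=0
c=max(cv2.findContours(m.astype(np.uint8),0,2)[0],key=cv2.contourArea)
r=cv2.minAreaRect(c);print(r,[onz("top",*p,66).round(1).tolist() for p in cv2.boxPoints(r)])
E
```

```text
top blue 244 234.922131147541 263.9344262295082 [458.35435424 280.03161742  12.50343105] [10.00091754 12.43654474 15.35104615]
scene blue 174 280.2988505747126 276.48275862068965 [444.40598774 303.65174175  18.98271906] [ 2.54992955 11.76869109 14.86281012]
(373, 198) [584.2  16.1  63. ]
(360, 235) [524.5  33.8  -1.6]
(300, 220) [552.7 155.6  -1.6]
(234, 262) [462.  282.   12.8]
(230, 289) [406.5 281.4  47.1]
(240, 232) [522.  273.3  13.2]
(158, 187) [608.9 440.4  17.9]
(303, 290) [410.4 145.9  12.1]
(468, 235) [ 525.5 -179.    18.4]
((373.490234375, 198.89854431152344), (62.055755615234375, 41.68367004394531), 8.530765533447266) [[548.6, 79.7, 66.0], [630.4, 68.6, 66.0], [615.0, -49.6, 66.0], [533.6, -36.4, 66.0]]
```

View pics/c1.png

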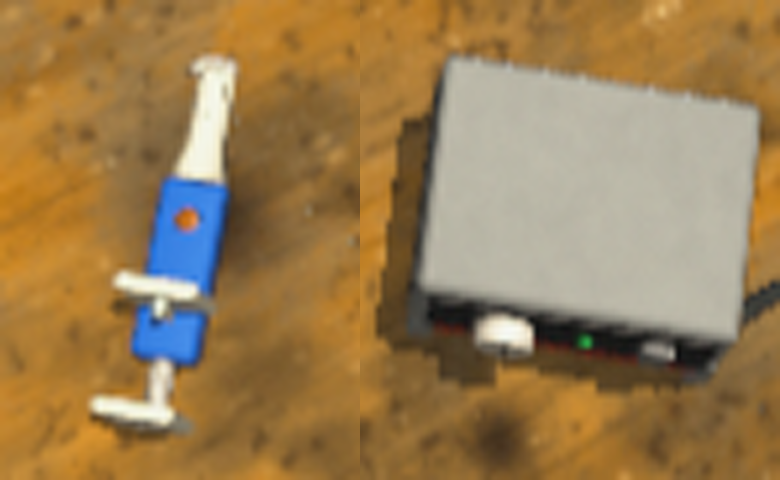

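View pics/c2.png

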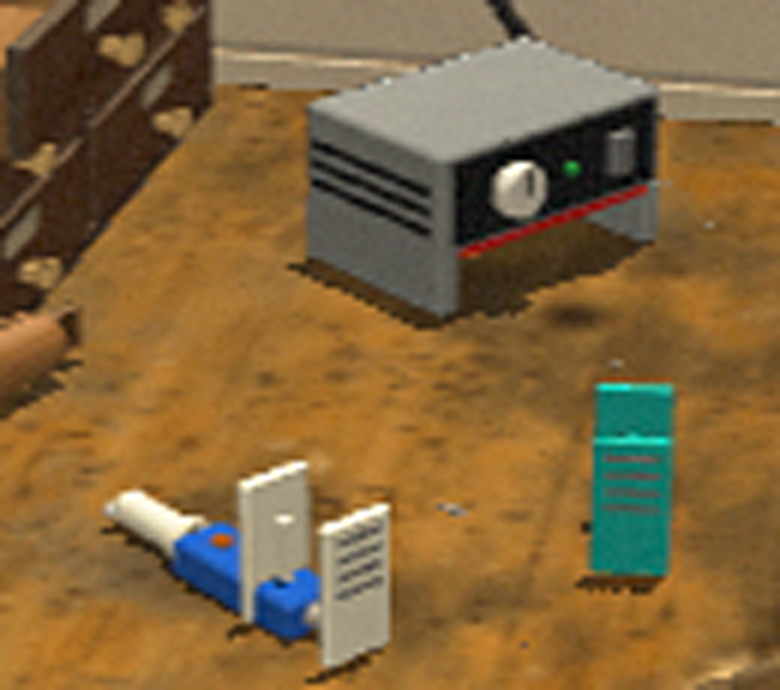

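Run:
```python
import numpy as np,cv2
from h import *
T=np.load("top0.npz");S=np.load("scene0.npz")
P=cloud("scene",S["d"]);Q=cloud("top",T["d"])
# supply yaw by front top edge/plane fit in the scene depth
pts=Q.reshape(-1,3);k=(abs(pts[:,2]-64.5)<4)&(pts[:,0]>510)&(pts[:,0]<650)&(pts[:,1]>-70)&(pts[:,1]<100)
t=pts[k];print("top z",np.median(t[:,2]),len(t))
r=cv2.minAreaRect(t[:,:2].astype(np.float32));print(r,cv2.boxPoints(r))
# front face points from scene: region below top, dark panel
pp=P[180:240,285:355].reshape(-1,3);
yaw=-0.15
for it in range(3):
    R=np.array([[np.cos(yaw),np.sin(yaw)],[-np.sin(yaw),np.cos(yaw)]])
    c=np.array(r[0]);l=(pp[:,:2]-c)@R.T
    f=(pp[:,2]>24)&(pp[:,2]<62)&(abs(l[:,0]+40)<6)&(abs(l[:,1])<57)
    a=np.polyfit(l[f][:,1],l[f][:,0],1);print("face fit",a,f.sum(),l[f][:,0].std());yaw-=np.arctan(a[0]);print(yaw)
R=np.array([[np.cos(yaw),np.sin(yaw)],[-np.sin(yaw),np.cos(yaw)]]);l=(pp[:,:2]-c)@R.T
l0=np.median(l[f][:,0]);print("face x loc",l0)
g=(pp[:,2]>15)&(pp[:,2]<66)&(l[:,0]<l0-3)&(l[:,0]>l0-30)&(abs(l[:,1])<60)
print("protruding");
for q in np.c_[l[g]-[l0,0],pp[g][:,2]].round(0)[::3]:print(q)
# from image: knob centre in both, on face plane
```

```text
top z 64.93473880861004 2468
((583.514892578125, 15.213157653808594), (118.01435089111328, 82.77327728271484), 82.70227813720703) [[534.9681   -38.058884]
 [617.07086  -48.573174]
 [632.0617    68.4852  ]
 [549.9589    78.99949 ]]
face fit [-2.21775822e-02 -3.97688880e+01] 467 2.257944818057859
-0.1278260527165572
face fit [-3.82153542e-03 -3.98463574e+01] 468 2.24299580578057
-0.12400453590354199
face fit [-2.54518373e-04 -3.98566943e+01] 468 2.2573049626855846
-0.12375001753623992
face x loc -39.64969038318742
protruding
[ -4. -18.  58.]
[ -4. -42.  50.]
[ -3. -32.  49.]
[ -4. -28.  46.]
[ -5. -11.  48.]
[ -6. -30.  43.]
[-4. 30. 56.]
[-5.  2. 49.]
[ -6. -27.  42.]
[-8. 36. 56.]
[-8. 27. 54.]
[ -4. -29.  38.]
[-7. 35. 54.]
[-10.  29.  53.]
[ -5. -21.  38.]
[-9. 37. 52.]
[-8. 27. 49.]
[ -3. -27.  33.]
[-7. 32. 48.]
[-5. 21. 44.]
[-7. 41. 48.]
[-6. 31. 45.]
[-9. 25. 44.]
[-6. 37. 44.]
[-10.  31.  43.]
[-10.  22.  41.]
[-5. 33. 40.]
[-8. 27. 40.]
[-8. 33. 39.]
[-6. 22. 35.]
[-5. 33. 35.]
[-4. 47. 34.]
[-4. 56. 27.]
```

Run:
```python
import numpy as np,cv2
from h import *
T=np.load("top0.npz");S=np.load("scene0.npz")
Q=cloud("top",T["d"]);P=cloud("scene",S["d"])
hs=cv2.cvtColor(T["p"],cv2.COLOR_RGB2HSV)
w=np.zeros((480,640),bool);w[220:300,205:262]=1
tab=w&(Q[...,2]>40)
n,lab,st,cen=cv2.connectedComponentsWithStats(tab.astype(np.uint8))
C=[]
for i in range(1,n):
    if st[i,4]<8: continue
    X=onz("top",*cen[i],50);C.append(X);print("tab",st[i,4],cen[i].round(1),X.round(1),Q[lab==i].mean(0).round(1))
blue=w&(hs[...,0]>105)&(hs[...,0]<125)&(hs[...,1]>150)&(hs[...,2]>60)
c=np.vstack([k for k in cv2.findContours(blue.astype(np.uint8),0,2)[0] if cv2.contourArea(k)>8])
g=np.array([onz("top",*p[0],14)[:2] for p in c],np.float32);r=cv2.minAreaRect(g);print("blue rect",r)
# axis from white nose
white=w&(hs[...,1]<70)&(hs[...,2]>150);white[252:]=0
v,u=np.nonzero(white);pts=np.array([onz("top",a,b,11)[:2] for a,b in zip(u,v)])
l=cv2.fitLine(pts.astype(np.float32),cv2.DIST_L2,0,.01,.01).ravel();print("nose line",l,np.arctan2(l[1],l[0]),pts.mean(0),pts[:,0].max())
vb,ub=np.nonzero(blue);pb=np.array([onz("top",a,b,14)[:2] for a,b in zip(ub,vb)]);print("blue c",pb.mean(0))
d=pts.mean(0)-pb.mean(0);print("nose-barrel yaw",np.arctan2(d[1],d[0]))
if len(C)>1:
    C=sorted(C,key=lambda x:x[0]);d=C[1]-C[0];print("tab yaw",np.arctan2(d[1],d[0]),np.hypot(*d[:2]),(C[0]+C[1])/2)
# scene check: tab tops
w=np.zeros((480,640),bool);w[250:295,270:312]=1
m=w&(abs(P[...,2]-48)<3)
n,lab,st,cen=cv2.connectedComponentsWithStats(m.astype(np.uint8))
for i in range(1,n):print("scene",st[i,4],cen[i],P[lab==i].mean(0).round(1))
```

```text
tab 40 [230.6 267.8] [445.8 282.   50. ] [446.  282.3  47.8]
tab 43 [226.8 288.4] [407.2 286.8  50. ] [407.4 287.2  48. ]
blue rect ((456.5373229980469, 280.16558837890625), (21.6921329498291, 58.576210021972656), 82.91851043701172)
nose line [ 9.9438810e-01 -1.0579373e-01  5.0650443e+02  2.7426514e+02] -0.10599208 [506.50442924 274.26512668] 526.6407790001992
blue c [458.14937251 279.80354107]
nose-barrel yaw -0.11403945938239482
tab yaw -0.12531182509324074 38.84697176223881 [426.48879712 284.39518827  50.        ]
scene 36 [284.86111111 259.77777778] [445.8 288.7  47.9]
scene 39 [298.51282051 267.        ] [407.6 292.9  47.8]
```

Run:
```python
import numpy as np,cv2
from bench import *
from bench import manip,planner,readout,cams
p=-0.122
for y in(p+np.pi/2,p-np.pi/2):
    for z in (140,42):
        q=planner.ik([426.5,284,z],[np.pi,0,y]);print(y,z,None if q is None else np.round(q,2))
        q=planner.ik([480,0,z],[np.pi,0,y]);print('  at mouth',None if q is None else np.round(q,2))
```

```text
1.4487963267948967 140 [ 0.    0.52 -0.82  1.98  0.5   0.86 -1.21]
  at mouth [ 0.44  0.4  -0.6   2.06  0.32  0.77 -0.48]
1.4487963267948967 42 [-0.06  0.69 -0.76  2.02  0.73  0.72 -1.4 ]
  at mouth [ 0.33  0.56 -0.48  2.11  0.47  0.58 -0.61]
-1.6927963267948964 140 [ 0.29  0.85 -1.32  1.96  0.93  1.13  1.58]
  at mouth [ 0.91  0.78 -1.32  2.04  0.89  1.08  2.18]
-1.6927963267948964 42 [ 0.27  1.13 -1.34  2.    1.24  1.19  1.4 ]
  at mouth [ 0.88  1.1  -1.34  2.08  1.24  1.16  1.95]
```

Run:
```python
import numpy as np,cv2
from bench import manip,planner,readout,cams
manip.move_ptp([300,-400,240],[np.pi,0,0.6]);print(readout.read_clock())
manip.move_ptp([430,-60,220],[np.pi,0,1.2])
p=-0.122
manip.move_ptp([426.5,284,130],[np.pi,0,p+np.pi/2]);print(readout.read_clock())
print(readout.read_tool_pos(),readout.read_contact_force())
a,d=cams.get_image("scene");cv2.imwrite("pics/s1.png",a[:,:,::-1]);np.savez("s1.npz",p=a,d=d)
cv2.imwrite("pics/s1c.png",cv2.resize(a[140:320,200:400,::-1],None,fx=3,fy=3,interpolation=cv2.INTER_CUBIC))
```

```text
1.0
3.7
[427.47599363 282.48400683 130.04377486] [-0.21279128 -0.85474291  0.14398728]
```

View pics/s1c.png

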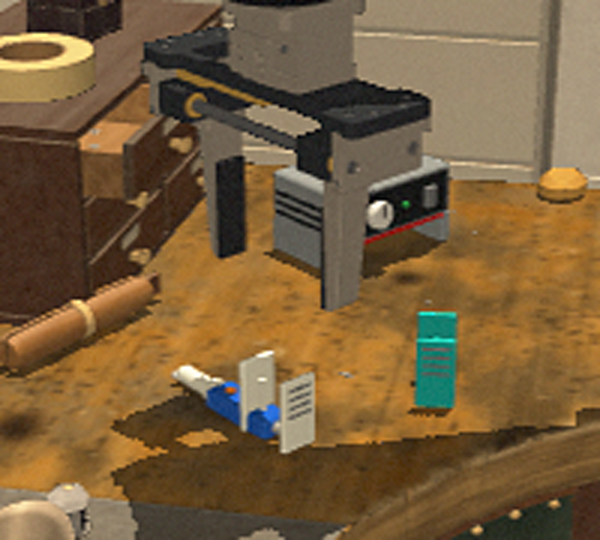

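Run:
```python
import numpy as np,cv2
from h import *
from bench import readout
print(readout.read_tool_pos(),readout.read_tool_rot(),readout.read_clock(),readout.read_gripper_width())
Z=np.load("s1.npz");P=cloud("scene",Z["d"])
y=-0.122;c=np.array([427.5,282.5])
R=np.array([[np.cos(y),np.sin(y)],[-np.sin(y),np.cos(y)]])
w=P[140:260,240:350].reshape(-1,3);L=(w[:,:2]-c)@R.T
for z0 in range(105,215,10):
    for s in(-1,1):
        k=(abs(w[:,2]-z0)<5)&(abs(L[:,1])<45)&(L[:,0]*s>20)&(L[:,0]*s<110)
        if k.sum()>3:print(z0-130,s,k.sum(),"x",L[k][:,0].min().round(1),L[k][:,0].max().round(1),"y",L[k][:,1].min().round(1),L[k][:,1].max().round(1))
```

```text
[427.62661201 282.3200446  130.166633  ] [3.14068228e+00 8.48997955e-04 1.44574387e+00] 3.75 91.89530129322956
-25 -1 9 x -55.4 -47.3 y -5.2 11.3
-25 1 12 x 43.5 58.0 y -10.4 10.5
-15 -1 58 x -61.5 -45.7 y -8.6 12.3
-15 1 58 x 44.6 58.5 y -9.4 11.7
-5 -1 69 x -61.8 -45.5 y -7.7 12.1
-5 1 63 x 43.3 57.3 y -8.3 11.6
5 -1 70 x -61.7 -45.1 y -8.9 12.8
5 1 62 x 43.4 61.5 y -9.9 12.7
15 -1 72 x -63.4 -45.5 y -8.1 11.9
15 1 67 x 42.4 59.9 y -9.3 13.5
25 -1 77 x -64.6 -44.8 y -11.7 12.8
25 1 67 x 44.2 64.0 y -9.4 12.0
35 -1 81 x -65.0 -45.6 y -9.1 13.2
35 1 78 x 44.1 65.0 y -9.5 14.1
45 -1 76 x -65.9 -47.4 y -9.6 13.8
45 1 79 x 43.8 62.8 y -12.7 14.7
55 -1 49 x -67.2 -50.0 y -9.2 14.5
55 1 70 x 47.8 65.9 y -10.6 13.5
65 -1 57 x -87.8 -54.2 y -30.3 31.4
65 1 54 x 46.8 83.8 y -13.0 32.3
75 -1 248 x -89.0 -20.4 y -29.7 34.7
75 1 142 x 20.7 86.3 y -18.2 34.1
```

Run:
```python
import numpy as np,cv2
from bench import manip,planner,readout,cams,jaws
def st(m):print(m,round(readout.read_clock(),2),readout.read_tool_pos().round(2),np.round(readout.read_tool_rot(),4),np.round(readout.read_contact_force(),2),round(readout.read_gripper_width(),2))
p=-0.122
manip.line_to([426.5,284,42],[np.pi,0,p+np.pi/2],speed=120);st("down")
jaws.close(20);st("close20")
manip.wait(.3);st("w")
jaws.close(3);st("close3")
manip.wait(.5);st("w")
jaws.close(20);st("close20")
```

```text
down 4.63 [426.83 284.37  42.49] [ 3.1409e+00 -7.0000e-04  1.4489e+00] [0.41 0.48 0.63] 92.07
close20 5.59 [426.81 284.06  42.15] [ 3.1411e+00 -2.0000e-04  1.4488e+00] [1.61 0.08 1.5 ] 29.48
w 5.89 [426.8  284.03  42.11] [ 3.1411e+00 -2.0000e-04  1.4486e+00] [ 1.97 -0.57  1.18] 29.24
close3 6.2 [425.8  284.13  42.02] [-3.1408e+00  3.0000e-04  1.4492e+00] [-2.45 -0.26  4.46] 32.65
w 6.7 [426.37 284.04  41.97] [-3.1414  0.      1.4489] [-1.88  0.36  4.37] 30.96
close20 6.92 [426.73 284.04  42.04] [ 3.1413e+00 -2.0000e-04  1.4487e+00] [-1.39 -0.45  4.22] 29.37
```

```bash
cat >> h.py <<'E'
from bench import manip,planner,readout,jaws
YS=-0.127;F=np.array([543.3,20.3])
EX=np.array([np.cos(YS),np.sin(YS)]);EY=np.array([-np.sin(YS),np.cos(YS)])
RPY=[np.pi,0,YS+np.pi/2]
def W(x,y,z):return [*(F+x*EX+y*EY),z]
def loc():
    p=readout.read_tool_pos();d=p[:2]-F;return np.array([d@EX,d@EY,p[2]])
def st(m):
    f=readout.read_contact_force();print(m,"t",round(readout.read_clock(),2),"loc",loc().round(2),"yaw",round(readout.read_tool_rot()[2]-np.pi/2,4),"F",np.round([f[:2]@EX,f[:2]@EY,f[2]],2),"w",round(readout.read_gripper_width(),2),flush=True)
E
python3 - <<'E'
from h import *
print(planner.ik(W(-123,-36.5,125),RPY),planner.ik(W(-123,-36.5,54),RPY))
jaws.gripper_open();st("open")
manip.line_to([426.5,284,52],[np.pi,0,-0.122+np.pi/2],speed=60);st("up")
jaws.close(20);manip.wait(.2);st("close")
manip.line_to([426.5,284,125],speed=120);st("lift")
a,d=cams.get_image("scene");cv2.imwrite("pics/s2.png",cv2.resize(a[140:320,200:400,::-1],None,fx=3,fy=3,interpolation=cv2.INTER_CUBIC))
E
```

```text
[ 0.58571493  0.36195389 -0.75832072  2.20260773  0.38390527  0.70780732
 -0.56403552] [ 0.46973989  0.49886056 -0.63938883  2.24206359  0.56652098  0.56086071
 -0.72978809]
open t 7.92 loc [-149.27  246.8    41.99] yaw -0.1219 F [-0.04  0.71  0.8 ] w 91.9
up t 8.24 loc [-148.87  247.04   52.62] yaw -0.1222 F [0.21 1.56 0.35] w 92.01
close t 9.41 loc [-149.11  246.78   52.06] yaw -0.1221 F [ 0.57  0.77 -0.15] w 29.4
lift t 10.17 loc [-149.48  246.27  124.53] yaw -0.1222 F [ 0.58  0.13 -0.93] w 29.44
```

View pics/s2.png

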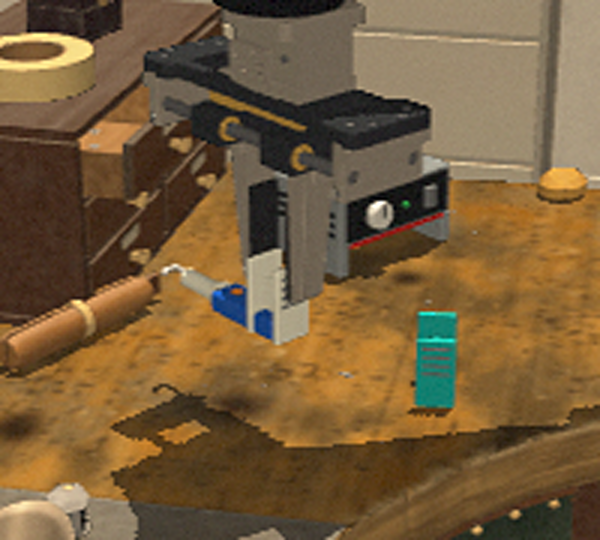

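Run:
```python
from h import *
S=cams.get_image("scene");T=cams.get_image("top")
np.savez("lift.npz",sp=S[0],sd=S[1],tp=T[0],td=T[1])
tp=readout.read_tool_pos();y=-0.122;R=np.array([[np.cos(y),np.sin(y)],[-np.sin(y),np.cos(y)]])
for n,(p,d) in(("scene",S),("top",T)):
    P=cloud(n,d);L=P.copy();L[...,:2]=(P[...,:2]-tp[:2])@R.T;L[...,2]-=tp[2]
    ok=(d>0)&(abs(L[...,0])<130)&(abs(L[...,1])<60)&(L[...,2]>-60)&(L[...,2]<60)
    hs=cv2.cvtColor(p,cv2.COLOR_RGB2HSV)
    blue=ok&(hs[...,0]>105)&(hs[...,0]<125)&(hs[...,1]>120)
    if blue.sum():print(n,"blue",blue.sum(),np.percentile(L[blue],[2,50,98],axis=0).round(1).tolist())
    for a,b,lo,hi in((-25,-8,-55,-3),(-25,-8,-55,-24),(-45,-8,0,40),(60,90,-60,-25),(88,115,-60,-25)):
        k=ok&(L[...,0]>a)&(L[...,0]<b)&(L[...,2]>lo)&(L[...,2]<hi)&~blue
        if k.sum():print(n,(a,b,lo,hi),k.sum(),np.percentile(L[k],[3,50,97],axis=0).round(1).tolist())
    v,u=np.nonzero(ok&(L[...,2]<-20));print(u.min(),u.max(),v.min(),v.max())
cv2.imwrite("pics/t2.png",cv2.resize(T[0][180:320,170:310,::-1],None,fx=4,fy=4,interpolation=cv2.INTER_CUBIC))
```

```text
scene blue 147 [[-4.6, -0.5, -50.3], [30.1, 14.5, -41.3], [50.7, 16.8, -37.4]]
scene (-25, -8, -55, -3) 243 [[-23.4, -5.4, -49.1], [-14.5, 10.1, -29.3], [-10.1, 17.9, -5.4]]
scene (-25, -8, -55, -24) 147 [[-16.8, -5.5, -49.9], [-14.2, 8.0, -37.8], [-9.9, 17.7, -24.9]]
scene (-45, -8, 0, 40) 298 [[-32.4, -8.4, 1.1], [-28.6, 8.3, 20.6], [-14.1, 12.0, 38.6]]
scene (60, 90, -60, -25) 65 [[62.9, 2.6, -49.4], [76.6, 8.5, -41.0], [88.1, 11.7, -38.1]]
scene (88, 115, -60, -25) 23 [[88.1, 0.4, -45.1], [103.5, 6.7, -43.0], [106.6, 14.4, -39.8]]
254 306 228 254Traceback (most recent call last):
  File "<stdin>", line 14, in <module>
    return umr_minimum(a, axis, None, out, keepdims, initial, where)
ValueError: zero-size array to reduction operation minimum which has no identity
```

Run:
```python
from h import *
for uv,z in(((313.3,232.8),0),((349.2,220),0),((313.7,206.8),66),((349.2,196),66)):
    X=onz("scene",*uv,z);d=X[:2]-F;print("scene",X.round(1),(d@EX).round(1),(d@EY).round(1))
# top: front top edge corners from c1 (scaled: x 360+ (u-330)*5.25, y (v-165)*6)
for c in((422,288),(740,340)):
    u=330+(c[0]-360)/5.25;v=165+c[1]/6;X=onz("top",u,v,66);d=X[:2]-F;print("top",X.round(1),(d@EX).round(1),(d@EY).round(1))
T=cams.get_image("top")[0];cv2.imwrite("pics/t2.png",cv2.resize(T[180:320,170:310,::-1],None,fx=4,fy=4,interpolation=cv2.INTER_CUBIC))
```

```text
scene [553.3  82.1   0. ] 2.1 62.6
scene [537.1 -30.8   0. ] 0.3 -51.4
scene [549.1  86.3  66. ] -2.6 66.2
scene [531.3 -19.6  66. ] -6.8 -41.1
top [552.4  75.8  66. ] 2.0 56.2
top [538.4 -38.9  66. ] 2.6 -59.4
```

View pics/t2.png

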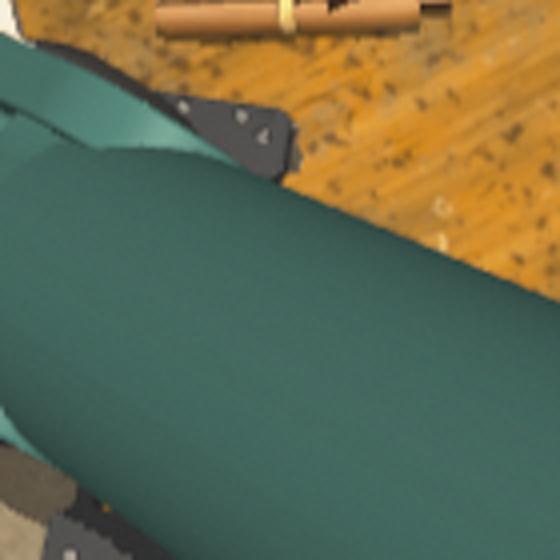

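```bash
sed -i 's/^YS=.*/YS=-0.126;F=np.array([544.96,23.8])/' h.py
cat >> h.py <<'E'
DY=3.8
E
python3 - <<'E'
from h import *
manip.move_ptp(W(-128,-37-DY,120),RPY);st("pre")
manip.line_to(W(-128,-37-DY,54),RPY,speed=120);st("down")
p,d=cams.get_image("scene");np.savez("pre.npz",p=p,d=d)
cv2.imwrite("pics/s3.png",cv2.resize(p[170:300,260:390,::-1],None,fx=4.6,fy=4.6,interpolation=cv2.INTER_CUBIC))
E
```

```text
pre t 11.47 loc [-127.53  -39.65  120.22] yaw -0.1247 F [-0.02  0.87 -0.63] w 29.38
down t 12.17 loc [-127.7   -39.98   54.25] yaw -0.1246 F [-0.79 -0.43 -1.03] w 29.47
```

View pics/s3.png

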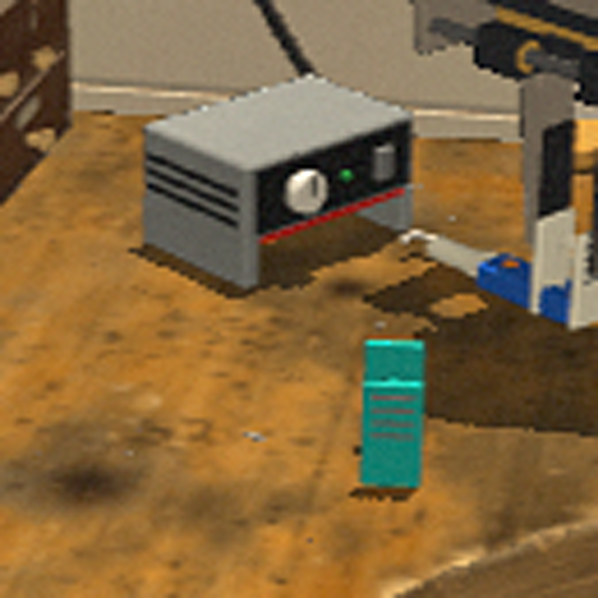

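Run:
```python
from h import *
def l(c,z):
    X=onz("scene",260+c[0]/4.6,170+c[1]/4.6,z);d=X[:2]-F;return np.r_[d@EX,d@EY].round(1)
print("lipend",l((401,238),9),"hook tip",l((415,232),9),"nose end mid",l((432,240),9),"nose left edge/barrel",l((478,262),9))
print("case FL bottom",l((242,288),0),"inner wall",l((258,282),0),"FR bottom",l((411,231),0), "inner R",l((398,226),0))
Z=np.load("pre.npz");P=cloud("scene",Z["d"]);L=(P[...,:2]-F)@np.c_[EX,EY]
ok=(P[...,2]>5)&(P[...,2]<16)&(L[...,0]>-70)&(L[...,0]<-5)&(abs(L[...,1]+37)<18)
print(ok.sum())
for a in range(-70,-4,6):
    k=ok&(L[...,0]>=a)&(L[...,0]<a+6)
    if k.sum():print(a,k.sum(),L[k][:,1].min().round(1),L[k][:,1].max().round(1))
```

```text
lipend [-19.6 -29.1] hook tip [-18.9 -39.9] nose end mid [-31.8 -39.1] nose left edge/barrel [-66.1 -36.7]
case FL bottom [ 2.8 59.4] inner wall [ 2.9 48.6] FR bottom [ -2.1 -54.4] inner R [  7. -54.]
66
-70 9 -40.2 -28.7
-64 9 -34.8 -27.1
-58 11 -37.6 -29.4
-52 9 -36.8 -29.1
-46 11 -36.6 -27.3
-40 3 -37.6 -28.3
-34 3 -39.7 -36.0
-28 3 -39.3 -37.5
-22 7 -36.6 -29.2
-16 1 -38.9 -38.9
```

Run:
```python
from h import *
print(manip.line_to(W(-60,-37-DY,54),RPY,speed=35,threshold=3));st("in")
```

```text
False
in t 14.31 loc [-60.16 -40.82  53.99] yaw -0.126 F [ 0.34 -0.17 -1.06] w 29.12
```

Run:
```python
from h import *
print(manip.line_to(W(-60,22-DY,54),RPY,speed=12,threshold=2));st("left")
manip.wait(.15);st("w")
```

```text
True
left t 17.67 loc [-60.28   4.51  53.6 ] yaw -0.1272 F [ 0.11 -0.49 -0.81] w 29.07
w t 17.82 loc [-60.78   4.39  53.21] yaw -0.1273 F [ 0.27 -1.58 -0.5 ] w 29.21
```

Run:
```python
from h import *
l=loc()
print(manip.line_to(W(-60.3,4.0,54),RPY,speed=10));st("relax")
print(manip.line_to(W(-69,4.0,54),RPY,speed=8,threshold=2));st("back")
manip.wait(.1);st("w")
```

```text
False
relax t 18.07 loc [-60.59   3.99  53.88] yaw -0.126 F [-0.18  0.4  -1.05] w 29.11
True
back t 18.81 loc [-65.75   3.84  53.83] yaw -0.1261 F [ 1.49  0.   -0.31] w 29.39
w t 18.91 loc [-65.74   3.79  53.67] yaw -0.1262 F [ 1.49  0.37 -0.21] w 29.38
```

Run:
```python
from h import *
manip.line_to(W(-65.3,3.9,54),RPY,speed=10);st("relax")
print(manip.line_to(W(-65.3,7,54),RPY,speed=6,threshold=1.5));st("left")
l=loc()
manip.line_to(W(-65.3,l[1]-0.2,54),RPY,speed=10)
print(manip.line_to(W(-65.3,l[1]-0.2,51.5),RPY,speed=8,threshold=2));st("low")
p,d=cams.get_image("scene")
cv2.imwrite("pics/s4.png",cv2.resize(p[170:300,260:390,::-1],None,fx=4.6,fy=4.6,interpolation=cv2.INTER_CUBIC))
```

```text
relax t 19.18 loc [-65.51   3.87  53.85] yaw -0.126 F [ 0.5  -0.31 -0.75] w 29.1
True
left t 19.53 loc [-65.53   4.42  53.59] yaw -0.1274 F [ 0.76 -1.05  0.43] w 29.27
True
low t 20.09 loc [-65.37   4.11  51.97] yaw -0.1264 F [0.18 0.02 4.4 ] w 29.46
```

View pics/s4.png

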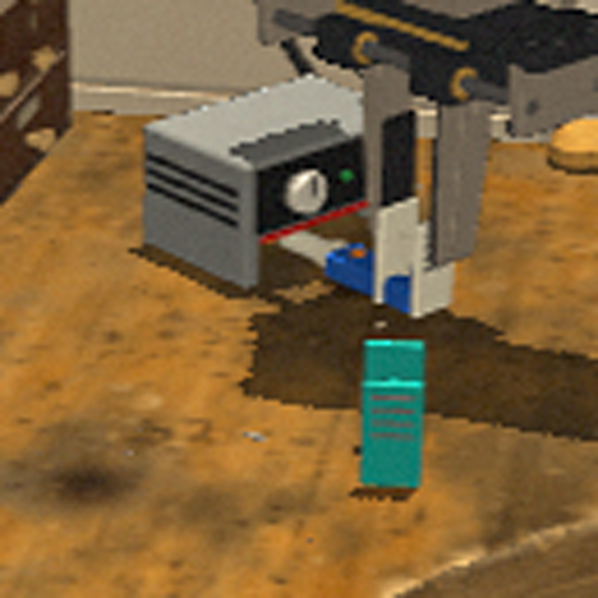

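The nose is in the mouth, lying level on the bench, and the opened front finger should clear the face, the knob and the LED. Now I let the tabs go.

Run:
```python
from h import *
l=loc();manip.line_to(W(-65.5,l[1],52.2),RPY,speed=10);st("pre-open")
jaws.gripper_open();st("open")
manip.wait(.8);st("w")
p,d=cams.get_image("scene");np.savez("rel.npz",p=p,d=d)
cv2.imwrite("pics/s5.png",cv2.resize(p[170:300,260:390,::-1],None,fx=4.6,fy=4.6,interpolation=cv2.INTER_CUBIC))
```

```text
pre-open t 20.39 loc [-65.52   3.99  52.03] yaw -0.1261 F [0.36 0.03 0.25] w 29.27
open t 21.41 loc [-65.5    4.11  52.2 ] yaw -0.126 F [ 0.1   0.25 -0.77] w 92.23
w t 22.21 loc [-65.52   4.09  52.19] yaw -0.1261 F [-0.72 -0.95  0.68] w 91.99
```

View pics/s5.png

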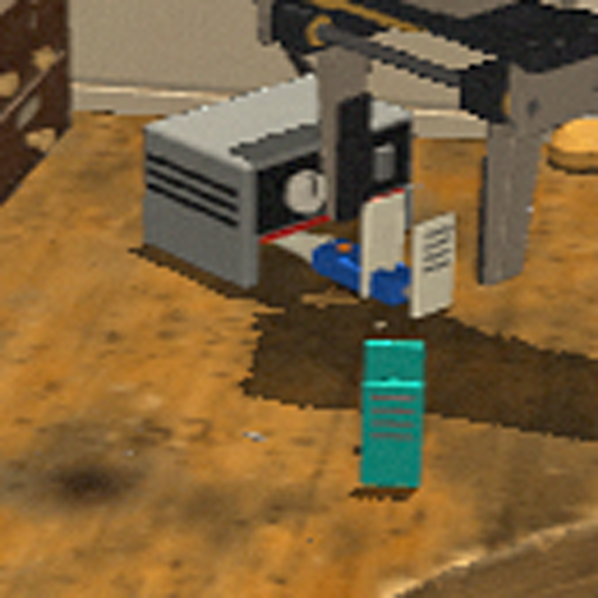

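Fully opened without any contact force on the case; the barrel moved forward. I raise the tool straight up, clear the view and measure the tab gap and yaw.

Run:
```python
from h import *
l=loc();manip.line_to(W(l[0]-1,l[1],150),RPY,speed=100)
manip.move_ptp([330,-300,250],[np.pi,0,0.8]);st("away")
T=cams.get_image("top");S=cams.get_image("scene")
np.savez("fin.npz",tp=T[0],td=T[1],sp=S[0],sd=S[1])
cv2.imwrite("pics/f.png",np.hstack([cv2.resize(S[0][180:280,270:370,::-1],(400,400),interpolation=cv2.INTER_CUBIC),cv2.resize(T[0][165:285,310:430,::-1],(400,400),interpolation=cv2.INTER_CUBIC)]))
for n,p,d in(("top",*T),("scene",*S)):
    P=cloud(n,d);L=(P[...,:2]-F)@np.c_[EX,EY]
    hs=cv2.cvtColor(p,cv2.COLOR_RGB2HSV)
    reg=(L[...,0]>-120)&(L[...,0]<-12)&(abs(L[...,1]-5)<45)
    m=reg&(P[...,2]>42)&(P[...,2]<56)
    k,lab,s,cen=cv2.connectedComponentsWithStats(m.astype(np.uint8))
    for i in range(1,k):
        if s[i,4]>8:
            X=onz(n,*cen[i],50 if n=="top" else P[lab==i][:,2].mean());e=X[:2]-F;print(n,"tab",s[i,4],(e@EX).round(1),(e@EY).round(1))
    b=reg&(hs[...,0]>105)&(hs[...,0]<125)&(hs[...,1]>150)&(hs[...,2]>60)&(P[...,2]<18)
    if n=="top":
        g=np.array([((onz("top",u,v,14)[:2]-F)@np.c_[EX,EY]) for v,u in zip(*np.nonzero(b))],np.float32);print("blue",cv2.minAreaRect(g))
```

```text
away t 24.81 loc [-172.05 -347.25  249.73] yaw -0.7687 F [ 0.17  0.44 -0.07] w 91.61
top tab 41 -44.7 5.4
top tab 39 -79.2 5.4
blue ((-37.04750061035156, 6.2207112312316895), (50.88426971435547, 21.28444480895996), 0.15704213082790375)
scene tab 36 -44.9 11.2
scene tab 34 -79.3 10.6
```

View pics/f.png

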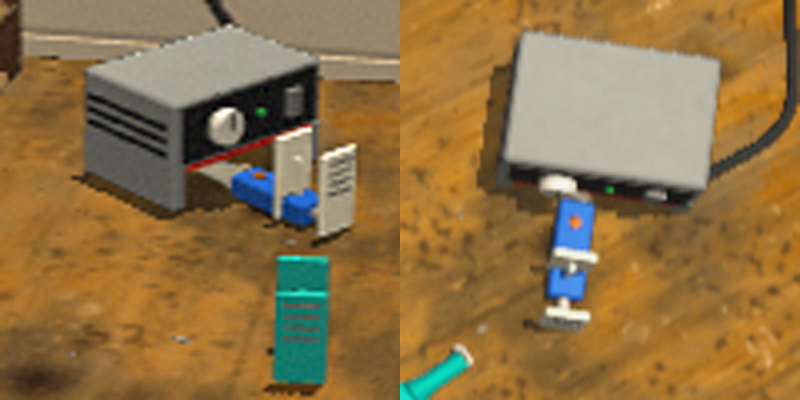

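Run:
```python
from h import *
print(readout.read_clock());sign_off()
```

```text
24.9083Traceback (most recent call last):
  File "<stdin>", line 2, in <module>
NameError: name 'sign_off' is not defined
```

```bash
python3 -c "
from bench import sign_off
sign_off()"
```

```text
the job is handed in; nothing more can be done
```

The hook probe is clipped onto the brass post, lying flat and pointing straight into the mouth. I handed the job in at about 24.9 s of the 51 s allowed.

**What I did**
- I squeezed the tabs at 20 N and fed the nose in at about y = -37 mm.
- I eased it left until it touched the post, stopping on a 2 N force change.
- A gentle pull back met the lip after about 5 mm, which showed the post was inside the hook.
- I lowered the probe to the bench and opened the gripper. I felt no extra force on the case, and the arm then moved clear.

**Last checks**
- **Clipped:** the tab spacing went from about 38.8 mm to 34.5 mm. That is a plunger travel of about 4.4 mm against the expected 5 mm, so the hook is held on the post.
- **Alignment:** the barrel is about 0.2° off the mouth axis.
- **Other objects:** nothing I did touched the wax, the pliers or the block, but I did not measure their positions again at the end.

**Things that did not go cleanly**
- The two cameras disagreed by about 6 mm sideways. I corrected for this using where the gripper itself appeared in the scene view.
- Before lifting, I squeezed and released the probe once while testing the grip, then took hold again higher up.
- The first sign-off call failed on a missing import; the second one went through.

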